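Roll the brass tube to the line

TASK

Two tube offcuts lie across the green bench mat, one yellow brass and one silver aluminium. Roll the brass tube along the mat (pushing on its top works well) until it lies on and along the white line ready for scribing, and leave it there at rest. Keep it down on the mat and do not disturb the aluminium tube.

Things in the scene. Friction and masses are not known exactly. Their poses are not given: they have to be found in the camera images.
- brass_tube_center (a point): centre of the loose brass tube offcut: yellow metal, 40 mm diameter, 100 mm long, about 0.22 kg, lying on the mat, its centre 20 mm and its top 40 mm above it. Its x axis is the tube's axis, roughly along world x; y and z turn as it rolls. The mat grips it and so does a fingertip on its top: the tube moves half as far as the tip. It rolls with a little resistance and stops soon when let go.
- aluminium_tube_center (a point): centre of the other tube offcut (silver aluminium), same size, 0.10 kg, lying across the other end of the mat: leave it where it is.
- white_line: white line on the mat, 106 mm long and 8 mm wide, flat, between the two tubes. Origin at its centre on the mat's top face, 3 mm above the bench; its x axis runs along the line (roughly world x), its y axis across it, along the length of the mat.
- bench_mat: dark green rubber mat fixed to the bench, 120 mm (x) by 400 mm (y), 3 mm thick; origin at the centre of its underside, z = 0. Clear above, but behind it a shelf board overhangs the bench (front edge x = 0.60 m, underside z = 0.30 m), and side panels stand at y = -0.39 m and +0.56 m from x = 0.42 m back: come in from the front.

How it is judged:
By the outcome, as a careful person would: the job done as asked, in the order asked, and still so for the second after the job is handed in, with the robot touching nothing.
It also fails if it takes over 50 s, if anything falls off the work surface, if the arm or the gripper's body presses on something with over 40 N, if the wrist force passes 120 N, or if a joint passes its speed limit or range.

ROBOT

A 6-joint arm with a two-finger parallel gripper is mounted at the origin on a cart in front of the work surface, level with it; the furniture and walls round the work are solid. World frame = base frame: x ahead of the robot, y to its left, z up, the work surface at z = 0. Lengths are in mm, angles in degrees, forces in N, time in s.
With the tool pointing down it reaches from about 300 to 850 mm from the base axis. Payload 4.2 kg.
Tool frame: the origin (TCP) lies midway between the tips of the shut fingers; the grasp point (between the pads) lies 19 mm behind it (env.grip_point_offset is the distance from the TCP to the grasp point, in mm); z points along the fingers, x is the direction in which the jaws open and shut, and the axes are right-handed (so a half turn about z gives the same grasp; the last joint's range is limited). The gripper opens to 91 mm and grips with 3 to 60 N. Pads are 32 mm wide; open, the fingers measure 118 mm over their backs; the gripper's body (76 mm by 178 mm) begins 60 mm behind the grasp point.
Start: joints at [-77.865, 18.312, 89.639, -0, 72.044, -1.146], TCP at [132.097, -559.637, 213.976] pointing down, gripper open.
Joint ranges: [-177.97, 177.97], [-48.28, 115.42], [12.27, 149.76], [-77.06, 257.06], [2.81, 150.46], [-146.56, 146.56]. Speed limits (degrees/s): [147.25, 147.25, 180, 180, 180, 180].

INTERFACE

Orientations are given as [roll, pitch, yaw] about the fixed x, y, z axes, in that order (R = Rz(yaw) Ry(pitch) Rx(roll)).
In Python, from workcell import env gives the robot as it stands.
- The arm moves only by the shell command python3 -m pendant 'ROWS' [FORCE]. ROWS is JSON, a list of rows, each an object with "xyz": the shift along the tool's x, y, z in m, a list of three; "roll": the turn about the tool's z in degrees; "jaw": the closure, from 0 (fully open) to 1 (shut). A call has exactly 8 rows; each row is the pose to reach, as a shift and turn from the pose commanded when the call began, along the tool's axes at that moment; what a row does not reach only later rows make up. A row lasts 1/8 s, in which the tool goes at most 62.5 mm and 10.7 degrees, less where a joint would pass 70% of its speed; a pose out of reach is approached as far as the arm can. A call with a gripper value outside its range is refused whole. The fingers move at their own pace and stop on an object; FORCE is the grip in N (left out, the last holds). Time passes only in rows, so rows that repeat a pose let the fingers close, or fill a call up. It gives the time, the measured TCP pose, the force and the opening at its end, in the units of the state.
- env.state(): the state, without advancing time (a new reading comes with each control period).
- env.grab_frame(name): name is "scene" or "top"; returns (picture, depth): 384x512x3 uint8, blue, green, red; 384x512 float32, mm along the optical axis (not along the pixel's ray), 0 where there is no reading.
- env.camera_params(name): a dict with "camera_matrix" (3x3 intrinsics, pixels), "cam_to_world" (4x4, takes a point from camera to world coordinates). Camera axes: x right, y up, looking along -z (the intrinsics and any distortion apply to the point x, -y, -z); pixel columns grow to the right and rows downward; lengths in mm; the calibration is good to about 2 mm. A picture is of the moment at which its call begins. camera_params takes no time and is no camera call.
- env.job_done(): hands the job in, once; it reports no verdict.
The state is a dict: "time_s": time; "qpos": joint angles; "qvel": joint speeds; "effort": joint torques, N m; "ee_pos": TCP position; "ee_rot": TCP orientation; "force": force on the tool from outside, world axes, zero at the start; "torque": the same for the moment, N m; "gripper_width": finger opening in mm.
Only numpy, scipy, OpenCV 4.12 (cv2) and the standard library are available. Lean on these libraries where they do the work, as an engineer would, in place of code of your own. Each camera call takes 0.05 s, during which the arm holds its last target. There are 200 camera calls.

## Working session

There is one attempt and no reset: what is moved stays moved. The work goes in short steps, Python scripts to look and compute and a shell command to move; the robot and the scene stay as the last step left them, time stands still between calls to the robot, and variables do not carry over. Pictures are saved under pics/ and viewed, about 8 in all and at most 12, crops included, and the job is handed in when it is done.

```bash
mkdir -p pics; cat > h.py <<'E'
import numpy as np,cv2
from workcell import env
def cloud(n):
    im,d=env.grab_frame(n); p=env.camera_params(n); K=np.array(p["camera_matrix"]);T=np.array(p["cam_to_world"])
    v,u=np.mgrid[:384,:512]
    P=np.stack([(u-K[0,2])/K[0,0]*d,-(v-K[1,2])/K[1,1]*d,-d,np.ones_like(d)],-1)@T.T
    P=P[...,:3].copy(); P[d==0]=np.nan
    return im,P,K,T
E
python3 - <<'E'
from h import *
a,P,K,T=cloud("top"); b=cloud("scene")[0]
cv2.imwrite("pics/1.png",a);cv2.imwrite("pics/2.png",b)
print(K,T,env.camera_params("top").keys())
s=env.state();print(s)
E
```

```text
[[447.81704734   0.         257.20054963]
 [  0.         447.81704734 194.92266233]
 [  0.           0.           1.        ]] [[ 1.19393585e-01  9.71648375e-01 -2.04070104e-01  3.37545114e+02]
 [-9.92846877e-01  1.16947879e-01 -2.40472831e-02  2.10007882e+01]
 [ 5.00062297e-04  2.05481457e-01  9.78660881e-01  8.79089610e+02]
 [ 0.00000000e+00  0.00000000e+00  0.00000000e+00  1.00000000e+00]] dict_keys(['camera_matrix', 'cam_to_world'])
{'time_s': 0.1, 'qpos': array([-7.78651547e+01,  1.83470963e+01,  8.96972421e+01,  1.51682767e-04,
        7.20437580e+01, -1.14880935e+00]), 'qvel': array([ 0.04217043, -0.03694868, -0.23218453,  0.07924953, -0.06385212,
        0.02049073]), 'effort': array([-6.53049437e-05, -4.13333023e+01, -2.32510650e+01,  7.28521426e-02,
        4.22268372e-02, -5.36359164e-05]), 'ee_pos': array([ 132.00111463, -559.19795879,  213.22792203]), 'ee_rot': array([-1.79998090e+02,  8.80757685e-02, -7.67163907e+01]), 'force': array([ 0.30352249,  0.44660682, -0.42178333]), 'torque': array([-0.06702296, -0.00036164, -0.02015032]), 'gripper_width': 91.2641989834933}
```

View pics/1.png

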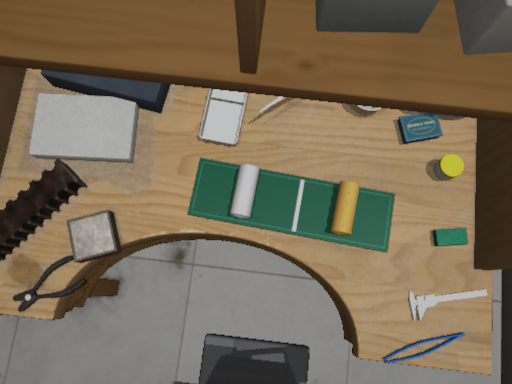

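View pics/2.png

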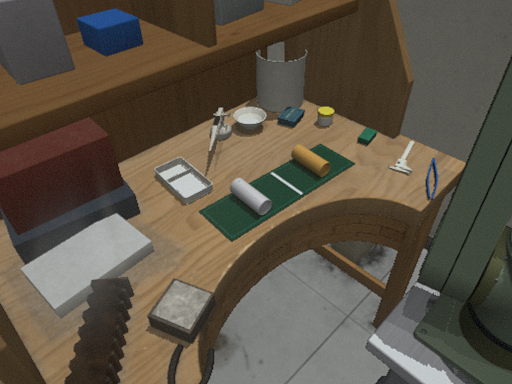

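The top view shows brass at about (345,208), the white line at (298,205) and aluminium at (245,190). Next I measure them.

```bash
cat >> h.py <<'E'
def fit(pts):
    r=cv2.minAreaRect(pts.astype(np.float32)); c=np.array(r[0]); B=cv2.boxPoints(r)
    e=[B[1]-B[0],B[2]-B[1]]; L=max(e,key=np.linalg.norm); L=L*np.sign(L[0])
    return c,np.degrees(np.arctan2(L[1],L[0])),sorted(r[1])
def plane(mask,K,T,z):
    v,u=np.nonzero(mask); D=np.stack([(u-K[0,2])/K[0,0],-(v-K[1,2])/K[1,1],-np.ones(len(u))],-1)@T[:3,:3].T
    o=T[:3,3]; return (o+D*((z-o[2])/D[:,2])[:,None])[:,:2]
def comps(m): 
    n,l,s,c=cv2.connectedComponentsWithStats(m.astype(np.uint8)); return l==1+np.argmax(s[1:,4])
def measure(n="top"):
    im,P,K,T=cloud(n); hsv=cv2.cvtColor(im,cv2.COLOR_BGR2HSV); h,s,v=cv2.split(hsv)
    X,Y,Z=P[...,0],P[...,1],P[...,2]
    mat=comps((h>60)&(h<95)&(s>100)&(abs(Z-3)<12)&(X>250))
    hull=np.zeros(mat.shape,np.uint8); cv2.fillConvexPoly(hull,cv2.convexHull(np.argwhere(mat)[:,::-1].astype(np.int32)),1); hull=hull>0
    print("mat",fit(plane(mat,K,T,3)), "Z",np.nanmedian(Z[mat]))
    tall=hull&(Z>14)&(Z<55)
    for nm,m in (("brass",tall&(s>90)),("alu",tall&(s<60))):
        if m.sum()<20: print(nm,"none");continue
        m=comps(m); Q=P[m]; zt=np.percentile(Q[:,2],98)
        A=P[m][:,:2]; top=Q[Q[:,2]>zt-6][:,:2]
        print(nm,m.sum(),"sil@z23",fit(plane(m,K,T,23)),"cloud",fit(A),"top",fit(top),zt)
    w=comps(hull&(s<110)&(v>110)&(Z<12)&~cv2.dilate(tall.astype(np.uint8),np.ones((5,5))).astype(bool))
    if w.sum()>10: print("line",w.sum(),fit(plane(w,K,T,3)),plane(w,K,T,3).mean(0))
    return im
E
python3 - <<'E'
from h import *
measure("top");measure("scene")
E
```

```text
mat (array([510.29455566, -26.68125916]), np.float32(86.074585), [117.34036254882812, 396.594970703125]) Z 2.6464448296164846
brass 979 sil@z23 (array([ 509.86791992, -130.07836914]), np.float32(-5.4292502), [39.87107849121094, 95.7708740234375]) cloud (array([ 508.48126221, -129.52764893]), np.float32(-5.5012774), [39.32029724121094, 93.3717269897461]) top (array([ 507.06533813, -130.01777649]), np.float32(-6.3585896), [28.723365783691406, 90.59517669677734]) 44.17720505192822
alu 985 sil@z23 (array([521.18713379,  67.52779388]), np.float32(-3.6247277), [39.84025192260742, 99.70226287841797]) cloud (array([520.8671875 ,  67.63682556]), np.float32(-3.776341), [39.98699188232422, 97.60232543945312]) top (array([519.4105835 ,  67.62261963]), np.float32(-3.246283), [29.0037899017334, 94.47013854980469]) 44.405272506484444
line 289 (array([509.91467285, -39.92150879]), np.float32(-3.8133235), [10.838457107543945, 108.19915008544922]) [508.61957472 -39.86256089]
mat (array([510.49368286, -25.83633423]), np.float32(86.18591), [116.385986328125, 395.7879638671875]) Z 2.2186812323253093
brass 430 sil@z23 (array([ 499.77050781, -128.60412598]), np.float32(-5.502442), [54.49021530151367, 88.9090805053711]) cloud (array([ 505.31420898, -126.33732605]), np.float32(-3.5886462), [40.033958435058594, 89.29713439941406]) top (array([ 495.93908691, -125.49815369]), np.float32(-6.1611667), [27.53122901916504, 66.51548767089844]) 42.871003252614706
alu 505 sil@z23 (array([511.47711182,  69.25378418]), np.float32(-3.6635025), [47.74306106567383, 89.38020324707031]) cloud (array([514.19812012,  71.40601349]), np.float32(-2.5333052), [39.528289794921875, 84.55594635009766]) top (array([505.78070068,  71.09263611]), np.float32(-4.0752974), [27.265928268432617, 66.02676391601562]) 43.36134249824649
line 126 (array([511.55490112, -40.71326447]), np.float32(-4.042603), [10.529664039611816, 106.83818054199219]) [510.39186415 -40.54881023]
```

```bash
cat > m2.py <<'E'
from h import *
def m2(save=None):
    im,P,K,T=cloud("top"); Z=P[...,2]; h,s,v=cv2.split(cv2.cvtColor(im,cv2.COLOR_BGR2HSV))
    tall=(Z>10)&(Z<60)&(P[...,0]>440)&(P[...,0]<580)
    notgreen=~((h>60)&(h<95)&(s>100))
    a=np.radians(-3.9);u=np.array([np.cos(a),np.sin(a)]);w=np.array([-u[1],u[0]]);c=np.array([510,-40.])
    box=(P[...,0]>445)&(P[...,0]<575)
    for nm,m in (("brass",comps((h>8)&(h<32)&(s>80)&(v>60)&tall&box&(abs(P[...,1]+90)<75))),("alu",comps(tall&notgreen&(P[...,1]>30)&(P[...,1]<110)))):
        p=plane(m,K,T,23); q=(p-c)@np.c_[u,w]
        e=np.percentile(q,[1,99],axis=0); k=(q[:,0]>e[0,0]+12)&(q[:,0]<e[1,0]-12)
        # axis: midpoint of silhouette edges per axial slice
        b=np.round(q[:,0]/5); mids=[(x*5,(q[b==x,1].max()+q[b==x,1].min())/2) for x in np.unique(b[k])]
        f=np.polyfit(*np.array(mids).T,1)
        print(nm,"axial",q[:,0].min().round(1),q[:,0].max().round(1),"across at 0: %.1f"%f[1],"rel angle %.1f"%np.degrees(f[0]),"width",np.ptp(q[k,1]).round(1))
    if save: cv2.imwrite(save,cv2.resize(im[140:260,180:400],None,fx=3.5,fy=3.5,interpolation=cv2.INTER_CUBIC))
E
python3 -c "
from m2 import *
m2('pics/3.png')"
```

```text
brass axial -43.8 62.9 across at 0: -89.8 rel angle -1.5 width 41.2
alu axial -46.4 59.7 across at 0: 107.9 rel angle 0.2 width 39.9
```

View pics/3.png

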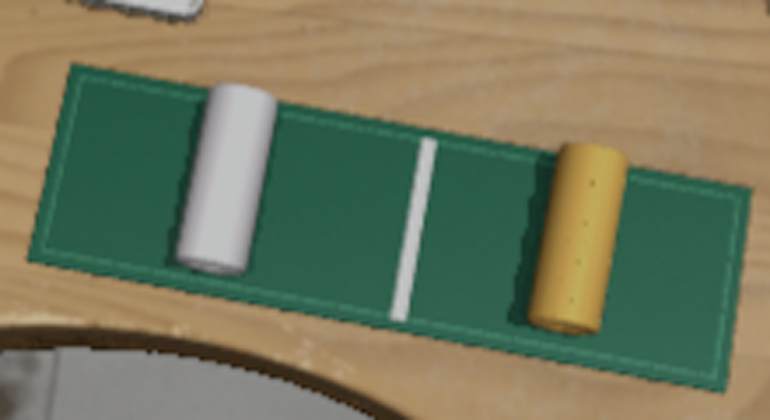

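The brass tube is about 90 mm short of the line across it. It sits about 7 mm too far in +x along it and is turned about −1.5° from it. I'll push it from the side with two spread fingers, which lets me steer its yaw, and come in from the front.

```bash
python3 -m pendant '[{"xyz":[-0.039,-0.028,0],"roll":-9,"jaw":0.38},{"xyz":[-0.079,-0.057,0],"roll":-18,"jaw":0.38},{"xyz":[-0.118,-0.085,0],"roll":-27,"jaw":0.38},{"xyz":[-0.158,-0.114,0],"roll":-36,"jaw":0.38},{"xyz":[-0.197,-0.142,0],"roll":-45,"jaw":0.38},{"xyz":[-0.236,-0.170,0],"roll":-54,"jaw":0.38},{"xyz":[-0.276,-0.199,0],"roll":-63,"jaw":0.38},{"xyz":[-0.315,-0.227,0],"roll":-71.3,"jaw":0.38}]'
```

```text
time_s: 1.25
ee_pos: [281.0, -199.4, 214.1]
ee_rot: [180.0, -0.0, -5.2]
force: [0.6, -0.3, -0.7]
gripper_width: 56.5
```

```bash
python3 -m pendant '[{"xyz":[0.045,-0.006,0],"roll":0,"jaw":0.38},{"xyz":[0.09,-0.012,0],"roll":0,"jaw":0.38},{"xyz":[0.135,-0.018,0],"roll":0,"jaw":0.38},{"xyz":[0.18,-0.024,0],"roll":0,"jaw":0.38},{"xyz":[0.222,-0.029,0],"roll":0,"jaw":0.38},{"xyz":[0.222,-0.029,0.05],"roll":0,"jaw":0.38},{"xyz":[0.222,-0.029,0.1],"roll":0,"jaw":0.38},{"xyz":[0.222,-0.029,0.13],"roll":0,"jaw":0.38}]'
python3 - <<'E'
from h import *
im,_=env.grab_frame("top");cv2.imwrite("pics/4.png",cv2.resize(im[100:290,180:430],None,fx=3,fy=3))
s=env.state();print(s['ee_pos'],s['ee_rot'],s['qpos'])
E
```

```text
time_s: 2.25
ee_pos: [503.1, -192.4, 81.4]
ee_rot: [-179.9, 0.2, -5.4]
force: [0.1, 0.6, -0.5]
gripper_width: 56.6
[ 501.13397376 -191.65498028   78.40441711] [-179.84989481    0.52330036   -5.41265624] [-2.21527837e+01  2.22613133e+01  1.05255638e+02 -8.73742629e-03
  5.30274067e+01 -1.67341538e+01]
```

View pics/4.png

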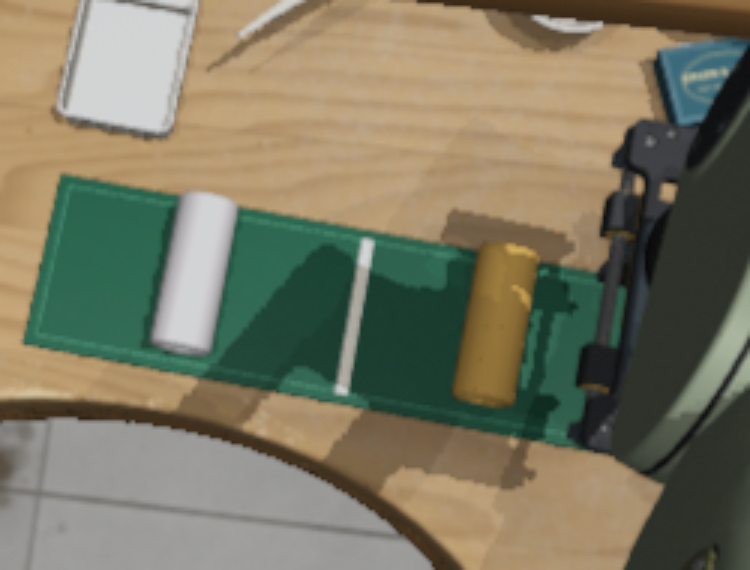

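The gripper stands clear behind the brass tube, at right in the crop, with the tube at (497,325). Lowering it now.

```bash
python3 -m pendant '[{"xyz":[0,0,0.02],"roll":0,"jaw":0.38},{"xyz":[0,0,0.04],"roll":0,"jaw":0.38},{"xyz":[0,0,0.06],"roll":0,"jaw":0.38},{"xyz":[0,0,0.066],"roll":0,"jaw":0.38},{"xyz":[0,-0.004,0.066],"roll":0,"jaw":0.38},{"xyz":[0,-0.008,0.066],"roll":0,"jaw":0.38},{"xyz":[0,-0.012,0.066],"roll":0,"jaw":0.38},{"xyz":[0,-0.015,0.066],"roll":0,"jaw":0.38}]'
```

```text
time_s: 3.3
ee_pos: [506.1, -177.8, 18.4]
ee_rot: [180.0, -0.0, -5.4]
force: [-0.2, 0.7, -0.1]
gripper_width: 56.9
```

```bash
python3 -m pendant '[{"xyz":[-0.001,-0.006,0],"roll":0,"jaw":0.38},{"xyz":[-0.002,-0.012,0],"roll":0,"jaw":0.38},{"xyz":[-0.003,-0.017,0],"roll":-1.5,"jaw":0.38},{"xyz":[-0.0035,-0.022,0],"roll":-3,"jaw":0.38},{"xyz":[-0.0045,-0.027,0],"roll":-4.5,"jaw":0.38},{"xyz":[-0.005,-0.031,0],"roll":-6,"jaw":0.38},{"xyz":[-0.006,-0.034,0],"roll":-7.5,"jaw":0.38},{"xyz":[-0.006,-0.036,0],"roll":-7.5,"jaw":0.38}]'
python3 - <<'E'
from m2 import *
m2("pics/5.png"); s=env.state();print(s['ee_pos'],s['force'])
E
```

```text
time_s: 4.3
ee_pos: [503.2, -141.5, 17.9]
ee_rot: [180.0, 0.0, 2.1]
force: [-1.1, 0.2, -0.8]
gripper_width: 56.6
brass axial -42.6 63.8 across at 0: -58.4 rel angle -0.8 width 41.0
alu axial -46.9 59.7 across at 0: 107.9 rel angle 0.2 width 39.9
[ 503.2273381  -141.37437273   17.9382746 ] [ 0.1655081  -0.28507177  0.18310282]
```

View pics/5.png

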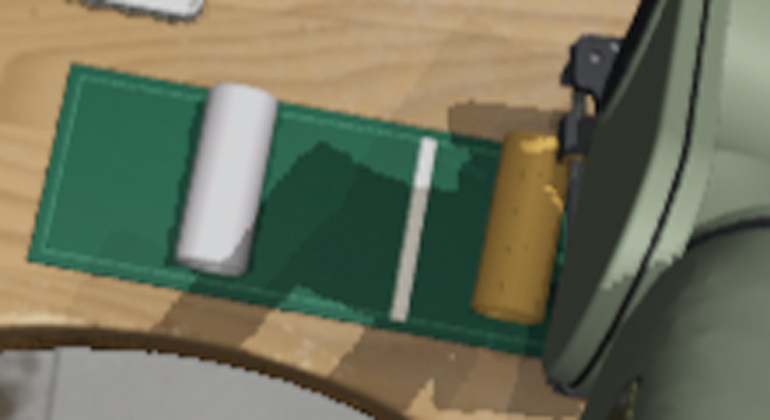

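Fingers drove the tube ahead: it is now 58 mm short of the line and coasts a little after contact. It is still about 9 mm too far in +x. I'll raise the gripper, open it and turn it about 19°, so the far finger can draw the tube's far end back towards the robot.

```bash
python3 -m pendant '[{"xyz":[0,0.004,-0.02],"roll":0,"jaw":0.2},{"xyz":[0,0.004,-0.042],"roll":-4,"jaw":0},{"xyz":[0.01,0,-0.042],"roll":-10,"jaw":0},{"xyz":[0.022,-0.004,-0.042],"roll":-16,"jaw":0},{"xyz":[0.031,-0.006,-0.042],"roll":-19,"jaw":0},{"xyz":[0.031,-0.006,-0.042],"roll":-19,"jaw":0},{"xyz":[0.031,-0.006,-0.042],"roll":-19,"jaw":0},{"xyz":[0.031,-0.006,-0.042],"roll":-19,"jaw":0}]'
python3 - <<'E'
from m2 import *
m2(); s=env.state();print(s['ee_pos'],s['ee_rot'],s['force'],s['gripper_width'])
im,_=env.grab_frame("scene");cv2.imwrite("pics/6.png",cv2.resize(im[60:260,170:400],None,fx=3,fy=3))
E
```

```text
time_s: 5.35
ee_pos: [533.6, -134.6, 59.9]
ee_rot: [-180.0, 0.0, 21.0]
force: [-0.5, -0.8, 0.2]
gripper_width: 91.4
brass axial -42.6 63.8 across at 0: -56.0 rel angle -2.9 width 40.3
alu axial -46.1 59.7 across at 0: 107.9 rel angle 0.2 width 39.9
[ 533.62303047 -134.65811494   59.94396713] [-1.79996430e+02  1.59075641e-02  2.10460510e+01] [-0.03387359  0.26450487 -0.13703019] 91.24742688176657
```

View pics/6.png

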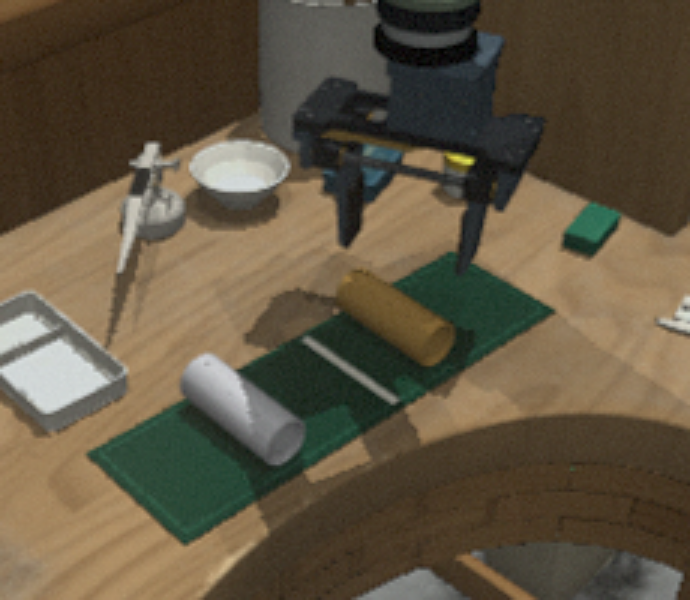

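The far finger is beyond the tube's far end and raised clear of it. Lower it, then draw back gently.

```bash
python3 -m pendant '[{"xyz":[0.001,-0.002,0.015],"roll":0,"jaw":0},{"xyz":[0.002,-0.004,0.03],"roll":0,"jaw":0},{"xyz":[0.0025,-0.0055,0.045],"roll":0,"jaw":0},{"xyz":[0.0025,-0.0055,0.045],"roll":0,"jaw":0},{"xyz":[0,-0.007,0.045],"roll":0,"jaw":0},{"xyz":[-0.003,-0.008,0.045],"roll":0,"jaw":0},{"xyz":[-0.006,-0.0095,0.045],"roll":0,"jaw":0},{"xyz":[-0.0085,-0.0105,0.045],"roll":0,"jaw":0}]'
python3 -c "
from m2 import *
m2(); s=env.state();print(s['ee_pos'],s['force'])"
```

```text
time_s: 6.45
ee_pos: [522.7, -128.0, 15.4]
ee_rot: [179.9, -0.1, 21.1]
force: [1.7, 0.3, -0.1]
gripper_width: 91.3
brass axial -47.3 57.9 across at 0: -49.2 rel angle -2.2 width 23.8
alu axial -46.9 59.7 across at 0: 107.9 rel angle 0.2 width 39.9
[ 522.34009869 -127.91415851   15.38784145] [1.08182714 0.44847976 0.04057428]
```

```bash
python3 -m pendant '[{"xyz":[-0.002,-0.001,0],"roll":0,"jaw":0},{"xyz":[-0.0035,-0.0016,0],"roll":0,"jaw":0},{"xyz":[-0.0047,-0.0022,0],"roll":0,"jaw":0},{"xyz":[-0.0047,-0.0022,0],"roll":0,"jaw":0},{"xyz":[0.0,0.0,0],"roll":0,"jaw":0},{"xyz":[0.004,0.003,0],"roll":0,"jaw":0},{"xyz":[0.004,0.003,-0.02],"roll":0,"jaw":0},{"xyz":[0.004,0.003,-0.045],"roll":0,"jaw":0}]'
python3 -m pendant '[{"xyz":[0,0.015,0],"roll":5,"jaw":0.2},{"xyz":[0,0.03,0],"roll":12,"jaw":0.38},{"xyz":[-0.005,0.04,0],"roll":19,"jaw":0.38},{"xyz":[-0.012,0.04,0],"roll":25,"jaw":0.38},{"xyz":[-0.016,0.04,0],"roll":25,"jaw":0.38},{"xyz":[-0.016,0.04,0],"roll":25,"jaw":0.38},{"xyz":[-0.016,0.04,0],"roll":25,"jaw":0.38},{"xyz":[-0.016,0.04,0],"roll":25,"jaw":0.38}]'
python3 -c "
from m2 import *
m2('pics/7.png'); s=env.state();print(s['ee_pos'],s['ee_rot'],s['force'])"
```

```text
time_s: 7.5
ee_pos: [526.3, -129.0, 59.5]
ee_rot: [-179.9, 0.2, 21.1]
force: [-0.0, 0.2, 0.7]
gripper_width: 91.2
time_s: 8.5
ee_pos: [526.8, -172.1, 60.0]
ee_rot: [180.0, -0.0, -3.9]
force: [-0.9, -0.4, -0.3]
gripper_width: 56.6
brass axial -52.2 53.4 across at 0: -58.7 rel angle -0.5 width 40.1
alu axial -46.9 59.7 across at 0: 107.9 rel angle 0.1 width 39.9
[ 526.73999327 -172.13409076   59.97489339] [ 1.79992478e+02 -6.89980115e-03 -3.88281900e+00] [-0.38807203 -1.06565419 -0.22394003]
```

View pics/7.png

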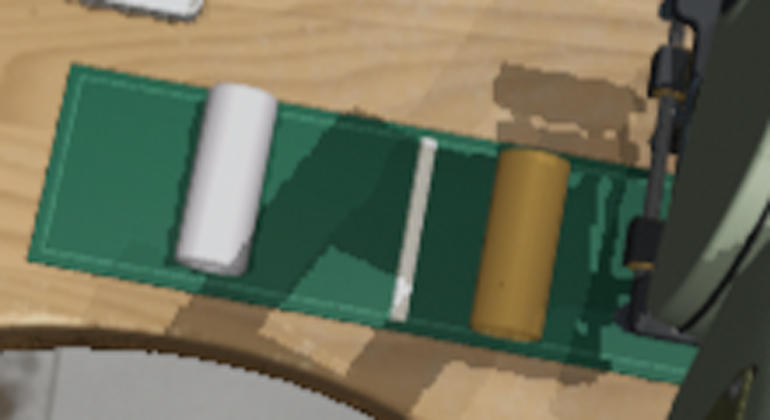

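The tube is now centred along the line and nearly parallel to it. Lower and push slowly and squarely.

```bash
python3 -m pendant '[{"xyz":[-0.01,-0.004,0.014],"roll":0,"jaw":0.38},{"xyz":[-0.02,-0.008,0.028],"roll":0,"jaw":0.38},{"xyz":[-0.025,-0.012,0.042],"roll":0,"jaw":0.38},{"xyz":[-0.025,-0.017,0.042],"roll":0,"jaw":0.38},{"xyz":[-0.025,-0.022,0.042],"roll":0,"jaw":0.38},{"xyz":[-0.025,-0.027,0.042],"roll":0,"jaw":0.38},{"xyz":[-0.025,-0.031,0.042],"roll":0,"jaw":0.38},{"xyz":[-0.025,-0.034,0.042],"roll":0,"jaw":0.38}]'
python3 -m pendant '[{"xyz":[0,-0.003,0],"roll":0,"jaw":0.38},{"xyz":[0,-0.006,0],"roll":0,"jaw":0.38},{"xyz":[0,-0.009,0],"roll":0,"jaw":0.38},{"xyz":[0,-0.012,0],"roll":0,"jaw":0.38},{"xyz":[0,-0.015,0],"roll":0,"jaw":0.38},{"xyz":[0,-0.018,0],"roll":0,"jaw":0.38},{"xyz":[0,-0.021,0],"roll":0,"jaw":0.38},{"xyz":[0,-0.024,0],"roll":0,"jaw":0.38}]'
python3 -c "
from m2 import *
m2(); s=env.state();print((s['ee_pos'][:2]-[510,-40])@np.array([[.9977,.068],[-.068,.9977]]),s['ee_pos'],s['force'])"
```

```text
time_s: 9.55
ee_pos: [504.2, -136.4, 18.2]
ee_rot: [180.0, -0.0, -3.9]
force: [0.7, -0.5, 1.1]
gripper_width: 56.4
time_s: 10.55
ee_pos: [505.7, -112.5, 18.0]
ee_rot: [180.0, -0.0, -3.9]
force: [0.3, -0.4, -0.4]
gripper_width: 56.5
brass axial -52.3 53.7 across at 0: -27.9 rel angle -2.2 width 28.3
alu axial -46.9 59.7 across at 0: 107.9 rel angle 0.2 width 39.9
[  0.49114601 -72.33082616] [ 505.57164991 -112.19574858   17.93330695] [0.00836451 0.58638729 0.20251916]
```

```bash
sed -i 's|^        f=np.polyfit.*|&\n        fe=np.polyfit(*np.array([(x*5,q[b==x,1].max()-20) for x in np.unique(b[k])]).T,1); print("  front-edge: %.1f ang %.1f"%(fe[1],np.degrees(fe[0])))|' m2.py
python3 -c "
from m2 import *
m2()"
```

```text
front-edge: -34.3 ang -0.8
brass axial -52.7 53.4 across at 0: -27.2 rel angle -2.6 width 29.3
  front-edge: 107.3 ang -0.1
alu axial -46.1 59.7 across at 0: 107.9 rel angle 0.2 width 39.9
```

```bash
python3 -m pendant '[{"xyz":[0,-0.003,0],"roll":0,"jaw":0.38},{"xyz":[0,-0.006,0],"roll":0,"jaw":0.38},{"xyz":[0,-0.009,0],"roll":0,"jaw":0.38},{"xyz":[0,-0.012,0],"roll":0,"jaw":0.38},{"xyz":[0,-0.015,0],"roll":0,"jaw":0.38},{"xyz":[0,-0.018,0],"roll":0,"jaw":0.38},{"xyz":[0,-0.02,0],"roll":0,"jaw":0.38},{"xyz":[0,-0.021,0],"roll":0,"jaw":0.38}]'
python3 -c "
from m2 import *
m2(); s=env.state();print((s['ee_pos'][:2]-[510,-40])@np.array([[.9977,.068],[-.068,.9977]]),s['force'])"
```

```text
time_s: 11.65
ee_pos: [507.0, -91.6, 17.9]
ee_rot: [180.0, -0.0, -3.9]
force: [-0.4, -0.2, -0.8]
gripper_width: 56.7
  front-edge: -14.7 ang -0.5
brass axial -52.5 53.3 across at 0: -2.2 rel angle -2.2 width 18.2
  front-edge: 107.3 ang -0.1
alu axial -46.9 59.7 across at 0: 107.9 rel angle 0.2 width 39.9
[  0.56043008 -51.63043547] [-0.08066758  0.55854688  0.11617461]
```

```bash
python3 -m pendant '[{"xyz":[0,-0.002,0],"roll":0,"jaw":0.38},{"xyz":[0,-0.004,0],"roll":0,"jaw":0.38},{"xyz":[0,-0.006,0],"roll":0,"jaw":0.38},{"xyz":[0,-0.008,0],"roll":0,"jaw":0.38},{"xyz":[0,-0.0095,0],"roll":0,"jaw":0.38},{"xyz":[0,-0.011,0],"roll":0,"jaw":0.38},{"xyz":[0,-0.012,0],"roll":0,"jaw":0.38},{"xyz":[0,-0.013,0],"roll":0,"jaw":0.38}]'
python3 -m pendant '[{"xyz":[0,0.0,0],"roll":0,"jaw":0.38},{"xyz":[0,0.01,0],"roll":0,"jaw":0.38},{"xyz":[0,0.03,0],"roll":0,"jaw":0.38},{"xyz":[0,0.05,0],"roll":0,"jaw":0.38},{"xyz":[0,0.07,0],"roll":0,"jaw":0.38},{"xyz":[0,0.09,0],"roll":0,"jaw":0.38},{"xyz":[0,0.09,0],"roll":0,"jaw":0.38},{"xyz":[0,0.09,0],"roll":0,"jaw":0.38}]'
python3 -c "
from m2 import *
m2('pics/8.png'); m2();s=env.state();print((s['ee_pos'][:2]-[510,-40])@np.array([[.9977,.068],[-.068,.9977]]),s['force'])"
```

```text
time_s: 12.7
ee_pos: [507.9, -78.7, 17.9]
ee_rot: [180.0, -0.0, -3.9]
force: [-0.3, -0.8, -0.0]
gripper_width: 56.4
time_s: 13.7
ee_pos: [501.6, -168.4, 17.9]
ee_rot: [-180.0, 0.0, -3.9]
force: [-0.3, -0.5, 0.3]
gripper_width: 56.4
  front-edge: -1.4 ang -0.3
brass axial -52.7 53.9 across at 0: -0.6 rel angle -0.4 width 39.9
  front-edge: 107.3 ang -0.1
alu axial -46.1 59.7 across at 0: 107.9 rel angle 0.2 width 39.9
  front-edge: -1.3 ang -0.4
brass axial -52.7 53.9 across at 0: -0.6 rel angle -0.5 width 39.9
  front-edge: 107.3 ang -0.1
alu axial -46.4 59.7 across at 0: 107.9 rel angle 0.2 width 39.9
[   0.40966349 -128.28100388] [0.22824999 0.73708535 0.7801126 ]
```

View pics/8.png

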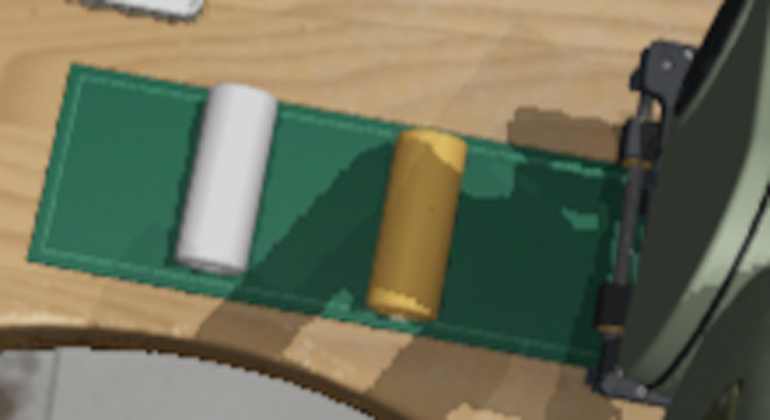

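```bash
python3 -c "
from workcell import env
print(env.job_done())"
```

```text
the job is handed in; nothing more can be done
None
```

The brass tube is lying at rest on the white line, and I handed the job in at about 13.8 s of the 50 s allowed.

- **How it moved:** I rolled it along the mat by pushing its side with two spread fingertips rather than pressing on its top. About 30 mm in, I slid it about 9–10 mm along its own axis, because it started that far off the line's centre. I then finished with a slow, square push and backed the gripper off about 90 mm.
- **Brass tube, last check:** It was about 0.6 mm off the line across it, 0.5° off parallel and centred along it to about 1 mm. It read the same in two successive frames. The calibration is only good to about 2 mm.
- **Aluminium tube:** It read the same position as at the start, so it was not disturbed.
- **Forces:** The readings printed after each move stayed under about 2 N; I did not log peaks during the moves.
- **Disagreements:** The first push went less well than planned. The tube coasted a few mm ahead of the fingers and did not take the steering yaw, so I slid it from its end instead. While the gripper hid part of the tube, the midline estimate was up to 12 mm off, so I used its front edge until the view was clear.

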